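# Sort look-alike disc canisters by weight

### The arm

A 7-joint arm with a two-finger parallel gripper is mounted at the origin on the work surface. World frame = base frame: x ahead of the robot, y to its left, z up, the work surface at z = 0. Lengths are in m, angles in rad, forces in N, time in s.
With the tool pointing down it reaches from about 0.4 to 0.9 m from the base axis. Payload 5.5 kg.
Tool frame: the origin (TCP) lies midway between the tips of the shut fingers; the grasp point (between the pads) lies 19 mm behind it (arm.pinch_z is the distance from the TCP to the grasp point, in m); z points along the fingers, y is the direction in which the jaws open and shut (so a half turn about z gives the same grasp; the last joint's range is limited). The gripper opens to 85 mm and grips with 20 to 120 N. Pads are 22 mm wide; open, the fingers measure 114 mm over their backs; the gripper's body (76 mm by 85 mm) begins 54 mm behind the grasp point. The pads swing forward as they close: fully open they stand 13 mm farther back than shut.
Start: joints at [1.599, 0.501, -0.427, 1.55, 0.221, 1.138, -0.21], TCP at [0.151, -0.632, 0.231] pointing down, gripper open.
Joint ranges: [-2.88, 2.88], [-0.31, 2.03], [-1.54, 1.56], [0.2, 2.42], [-1.41, 4.55], [0.19, 2.02], [-2.57, 2.57]. Speed limits (rad/s): [2.57, 2.57, 3.14, 3.14, 3.14, 3.14, 3.14].

### API

Orientations are given as a unit quaternion [w, x, y, z].
In Python, from plant import arm, cams gives the robot as it stands.
- The arm moves only by the shell command python3 -m creep 'ROWS'. ROWS is JSON, a list of rows, each a list of 3 entries, a list of its own where there are three numbers: the turn, a rotation vector about the tool's x, y, z in rad, then the shift along the tool's x, y, z in m, then the finger opening in m, from 0 to 0.0854. A call has 1 to 12 rows; each row shifts and turns the commanded pose from where the row before left it, along the tool's axes as they then stand; what a row does not reach is not made up. A row lasts 1/12 s, in which the tool goes at most 41.7 mm and 7.16 degrees, less where a joint would pass 70% of its speed; a pose out of reach is approached as far as the arm can. A call with a gripper value outside its range is refused whole. The fingers move at their own pace and stop on an object; the grip force is fixed at half the most. Time passes only in rows, so rows that do not move let the fingers close. It gives the time, the measured TCP pose, the force and the opening at its end, in the units of the state.
- arm.get_state(): the state, without advancing time (a new reading comes with each control period).
- cams.camera(name): name is "scene" or "top"; returns the picture (420x560x3 uint8, red, green, blue); there is no depth.
- cams.get_calibration(name): a dict with "intrinsics" (3x3 intrinsics, pixels), "k1" (the pictures are not rectified: a ray, as slopes to the right and down, at radius r is drawn at 1 + k1 r^2 times it, then the intrinsics apply), "R" (3x3) and "t" (3): a world point X has camera coordinates R X + t. Camera axes: x right, y down, z forward; pixel columns grow to the right and rows downward; lengths in m; the calibration is good to about 2 mm. A picture is of the moment at which its call begins. get_calibration takes no time and is no camera call.
- arm.hand_in(): hands the job in, once; it reports no verdict.
The state is a dict: "t": time; "joint_pos": joint angles; "joint_velocities": joint speeds; "tau": joint torques, N m; "position": TCP position; "tool_rot": TCP orientation; "wrist_force": force on the tool from outside, world axes, zero at the start; "ft_torque": the same for the moment, N m; "grip_width": finger opening in m.
Only numpy, scipy, OpenCV 4.12 (cv2) and the standard library are available. Lean on these libraries where they do the work, as an engineer would, in place of code of your own. Each camera call takes 0.05 s, during which the arm holds its last target. There are 200 camera calls.

### The job

These three sealed canisters look the same, but one is full, one is part-used and one is empty: judge each by its weight when you lift it. Lower the full one into the tilted loading cradle, leaning it to match the pocket and keeping hold until it is seated square on the pocket floor; stand the part-used one upright in the shallow tray and the empty one upright in the deep waste tub. Do not let a canister fall over, leave the other things on the bench where they are, and let go of everything at the end.

Things in the scene. Friction and masses are not known exactly. Their poses are not given: they have to be found in the camera images.
- canister_a: sealed opaque white square canister, one of three alike: 58 x 58 mm, 100 mm tall plus a round grey cap 40 mm across and 14 mm high, upright; origin at the centre of its underside, z up, x and y square to its faces. In all about 0.71 kg (full), 0.35 kg (part-used) or 0.125 kg (empty), within 10 percent; one of each, which is which varies. The disc stack inside has 3 mm of play.
- canister_b: sealed opaque white square canister, one of three alike: 58 x 58 mm, 100 mm tall plus a round grey cap 40 mm across and 14 mm high, upright; origin at the centre of its underside, z up, x and y square to its faces. In all about 0.71 kg (full), 0.35 kg (part-used) or 0.125 kg (empty), within 10 percent; one of each, which is which varies. The disc stack inside has 3 mm of play.
- canister_c: sealed opaque white square canister, one of three alike: 58 x 58 mm, 100 mm tall plus a round grey cap 40 mm across and 14 mm high, upright; origin at the centre of its underside, z up, x and y square to its faces. In all about 0.71 kg (full), 0.35 kg (part-used) or 0.125 kg (empty), within 10 percent; one of each, which is which varies. The disc stack inside has 3 mm of play.
- cradle: fixed metal loading cradle on a 130 x 110 mm foot, 8 mm thick, carrying the tilted pocket; origin at the centre of the foot's underside, on the bench, x pointing away from the robot (within about 20 degrees), z up
- pocket: the cradle's pocket, open above; origin at the centre of its floor, 40 mm above the bench; z square to the floor, up but leaning 25 degrees towards the robot; x runs up the slope, away from the robot; y level. Inside 68 x 68 mm; front wall 45 mm high at the low end (x = -34 mm), side walls 30 mm high, none at the high end; walls 4 mm. Any side of a canister may face the front
- tub: fixed deep grey waste tub, open box 150 x 150 mm outside, 60 mm high, walls and floor 4 mm thick; origin at the centre of its underside, on the bench, z up, x and y square to its walls
- tray: fixed shallow steel tray, open box 150 x 150 mm outside, 18 mm high, rim and floor 4 mm thick; origin at the centre of its underside, on the bench, z up, x and y square to its rim. The tray and the tub may swap sides
- petri: bystander: stack of two clear round dishes, 92 mm across, 30 mm high; origin at the centre of its underside
- beaker: bystander: glass beaker, 72 mm across, 90 mm high; origin at the centre of its underside
- marker: bystander: marker pen lying flat between two canisters, 132 mm long, 15 mm thick; origin underneath near its middle, x along the pen
There are look-alikes about, which are no part of the job. What is shaped like the canister_b but yellow is not meant.

How it is judged:
On the way:
1. a canister is lowered into the cradle pocket, leaning with it, while the fingers still hold it (((x of canister_a in the frame of pocket between -0.018 and 0.018 m and y of canister_a in the frame of pocket between -0.018 and 0.018 m and z of canister_a in the frame of pocket between -0.01 and 0.025 m and angle between the z axis of canister_a and the z axis of pocket, either way round below 0.15 rad and contact force between canister_a and the fingers above 1 N) or (x of canister_b in the frame of pocket between -0.018 and 0.018 m and y of canister_b in the frame of pocket between -0.018 and 0.018 m and z of canister_b in the frame of pocket between -0.01 and 0.025 m and angle between the z axis of canister_b and the z axis of pocket, either way round below 0.15 rad and contact force between canister_b and the fingers above 1 N) or (x of canister_c in the frame of pocket between -0.018 and 0.018 m and y of canister_c in the frame of pocket between -0.018 and 0.018 m and z of canister_c in the frame of pocket between -0.01 and 0.025 m and angle between the z axis of canister_c and the z axis of pocket, either way round below 0.15 rad and contact force between canister_c and the fingers above 1 N))), for 0.1 s.
At the end, for the whole second after the job is handed in: Full canister in the pocket (centre within 18 mm, on the floor within 8 mm, leaning with it within 0.12 rad; load over 5.2 N); part-used in the tray (2.2-5.2 N), empty in the tub (under 2.2 N), both upright within 0.12 rad, on the floor, within 60 mm of the middle each way; all at rest (((x of canister_a in the frame of pocket between -0.018 and 0.018 m and y of canister_a in the frame of pocket between -0.018 and 0.018 m and z of canister_a in the frame of pocket between -0.01 and 0.008 m and contact force between canister_a and cradle between 5.2 and 40 N and angle between the z axis of canister_a and the z axis of pocket, either way round below 0.12 rad) or (x of canister_b in the frame of pocket between -0.018 and 0.018 m and y of canister_b in the frame of pocket between -0.018 and 0.018 m and z of canister_b in the frame of pocket between -0.01 and 0.008 m and contact force between canister_b and cradle between 5.2 and 40 N and angle between the z axis of canister_b and the z axis of pocket, either way round below 0.12 rad) or (x of canister_c in the frame of pocket between -0.018 and 0.018 m and y of canister_c in the frame of pocket between -0.018 and 0.018 m and z of canister_c in the frame of pocket between -0.01 and 0.008 m and contact force between canister_c and cradle between 5.2 and 40 N and angle between the z axis of canister_c and the z axis of pocket, either way round below 0.12 rad)) and ((x of canister_a in the frame of tray between -0.06 and 0.06 m and y of canister_a in the frame of tray between -0.06 and 0.06 m and z of canister_a in the frame of tray between -0.01 and 0.012 m and contact force between canister_a and tray between 2.2 and 5.2 N and angle between canister_a's own z axis and vertical below 0.12 rad) or (x of canister_b in the frame of tray between -0.06 and 0.06 m and y of canister_b in the frame of tray between -0.06 and 0.06 m and z of canister_b in the frame of tray between -0.01 and 0.012 m and contact force between canister_b and tray between 2.2 and 5.2 N and angle between canister_b's own z axis and vertical below 0.12 rad) or (x of canister_c in the frame of tray between -0.06 and 0.06 m and y of canister_c in the frame of tray between -0.06 and 0.06 m and z of canister_c in the frame of tray between -0.01 and 0.012 m and contact force between canister_c and tray between 2.2 and 5.2 N and angle between canister_c's own z axis and vertical below 0.12 rad)) and ((x of canister_a in the frame of tub between -0.06 and 0.06 m and y of canister_a in the frame of tub between -0.06 and 0.06 m and z of canister_a in the frame of tub between -0.01 and 0.012 m and contact force between canister_a and tub between 0.4 and 2.2 N and angle between canister_a's own z axis and vertical below 0.12 rad) or (x of canister_b in the frame of tub between -0.06 and 0.06 m and y of canister_b in the frame of tub between -0.06 and 0.06 m and z of canister_b in the frame of tub between -0.01 and 0.012 m and contact force between canister_b and tub between 0.4 and 2.2 N and angle between canister_b's own z axis and vertical below 0.12 rad) or (x of canister_c in the frame of tub between -0.06 and 0.06 m and y of canister_c in the frame of tub between -0.06 and 0.06 m and z of canister_c in the frame of tub between -0.01 and 0.012 m and contact force between canister_c and tub between 0.4 and 2.2 N and angle between canister_c's own z axis and vertical below 0.12 rad)) and linear speed of each of canister_a, canister_b, canister_c below 0.02 m/s and angular speed of each of canister_a, canister_b, canister_c below 0.2 rad/s); the robot touches nothing.
It fails at once if a canister falls over (tilts more than 1.2 rad) (angle between any of canister_a, canister_b, canister_c's own z axis and vertical above 1.2 rad).
It fails at once if a bystander (dishes, beaker or marker) is moved more than 30 mm (distance of any of petri, beaker, marker from where it was at the start of the episode above 0.03 m).
It also fails if it takes over 72 s, if anything falls off the work surface, if the arm or the gripper's body presses on something with over 40 N, if the wrist force passes 120 N, or if a joint passes its speed limit or range.

## Working session

There is one attempt and no reset: what is moved stays moved. The work goes in short steps, Python scripts to look and compute and a shell command to move; the robot and the scene stay as the last step left them, time stands still between calls to the robot, and variables do not carry over. Pictures are saved under pics/ and viewed, about 8 in all and at most 12, crops included, and the job is handed in when it is done.

```bash
ls; mkdir -p pics
python3 - <<'E'
from plant import arm,cams
import cv2,numpy as np
print(arm.get_state(), arm.pinch_z)
for n in("scene","top"):
    im=cams.camera(n); cv2.imwrite(f"pics/{n}0.png",cv2.cvtColor(im,cv2.COLOR_RGB2BGR))
    print(n,cams.get_calibration(n))
a=cv2.imread("pics/scene0.png")
E
```

```text
pics
{'t': 0.0, 'joint_pos': array([ 1.59922019,  0.50184412, -0.42675284,  1.55146804,  0.22082666,
        1.1382753 , -0.21029804]), 'joint_velocities': array([ 7.14664797e-04,  6.75294874e-04,  1.94022811e-04, -4.06398611e-04,
        1.43122984e-03,  8.65444708e-06,  9.36626121e-04]), 'tau': array([ 1.48655126e-03, -5.69529963e+01, -5.81633583e+00, -2.80947608e+01,
        1.04941113e-02,  1.17459364e-02,  2.78411517e-05]), 'position': array([ 0.15097244, -0.63151127,  0.23025078]), 'tool_rot': array([-9.63256507e-04,  9.93115241e-01,  1.17137445e-01, -1.00128754e-04]), 'wrist_force': array([-0.70577061, -0.67586254,  0.75189635]), 'ft_torque': array([-0.02065536, -0.00112021,  0.04326423]), 'grip_width': 0.08530027973737948} 0.0187
scene {'intrinsics': array([[401.34544967,   0.        , 277.0463033 ],
       [  0.        , 401.34544967, 212.92254215],
       [  0.        ,   0.        ,   1.        ]]), 'k1': -0.023061893019418626, 'R': array([[ 0.53277966,  0.84624493, -0.00391716],
       [ 0.51524981, -0.32805644, -0.79176802],
       [-0.67131473,  0.41981959, -0.61080934]]), 't': array([-0.28020052, -0.22480253,  1.3866826 ])}
top {'intrinsics': array([[443.03599585,   0.        , 274.61286596],
       [  0.        , 443.03599585, 207.44251467],
       [  0.        ,   0.        ,   1.        ]]), 'k1': -0.033023068268647426, 'R': array([[ 0.0067567 , -0.99949209, -0.0311433 ],
       [-0.99125718, -0.00259057, -0.13191848],
       [ 0.1317708 ,  0.03176236, -0.99077122]]), 't': array([0.00381186, 0.53062603, 0.94525366])}
```

View pics/top0.png

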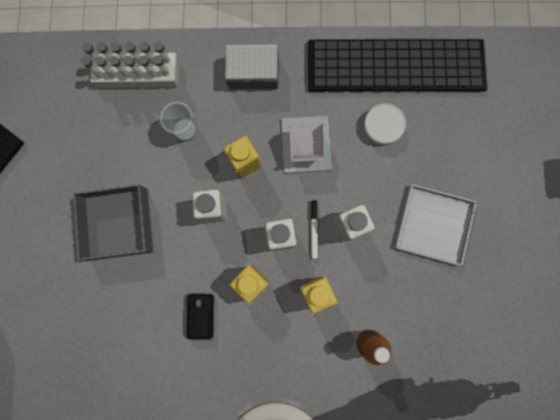

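View pics/scene0.png

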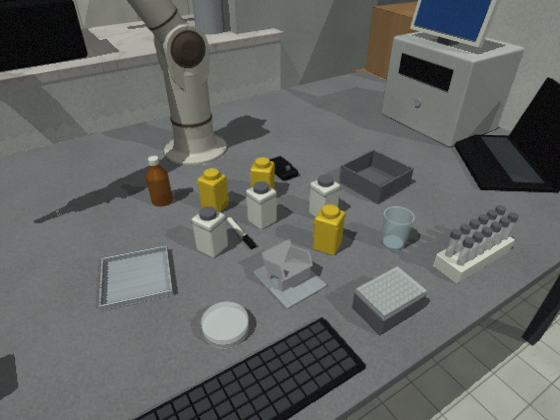

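Top view: white canisters at (207,205), (281,234), (357,222); marker at (314,230); cradle (306,144); tub (112,223); tray (436,225); petri (385,124); beaker (178,120); three yellow decoys. The scene view agrees. Next I measure.

```bash
cat > h.py <<'E'
import numpy as np,cv2
from plant import arm,cams
from scipy.spatial.transform import Rotation as Ro
def ray(n,uv):
    c=cams.get_calibration(n);K=c["intrinsics"];R=np.array(c["R"]);t=np.array(c["t"])
    p=cv2.undistortPoints(np.array(uv,float).reshape(-1,1,2),K,np.array([c["k1"],0,0,0,0.])).reshape(-1,2)
    return -R.T@t,np.c_[p,np.ones(len(p))]@R
def onz(n,uv,z):
    o,d=ray(n,uv); return o+d*((z-o[2])/d[:,2])[:,None]
def proj(n,X):
    c=cams.get_calibration(n);R=np.array(c["R"])
    return cv2.projectPoints(np.array(X,float).reshape(-1,1,3),cv2.Rodrigues(R)[0],np.array(c["t"]),c["intrinsics"],np.array([c["k1"],0,0,0,0.]))[0].reshape(-1,2)
E
python3 - <<'E'
from h import *
im=cv2.imread("pics/top0.png");g=cv2.cvtColor(im,cv2.COLOR_BGR2GRAY);hsv=cv2.cvtColor(im,cv2.COLOR_BGR2HSV)
for (u,v) in[(207,205),(281,234),(357,222)]:
    m=np.zeros_like(g);m[v-26:v+26,u-26:u+26]=((g>165)&(hsv[...,1]<50))[v-26:v+26,u-26:u+26]
    c=max(cv2.findContours(m,cv2.RETR_EXTERNAL,cv2.CHAIN_APPROX_NONE)[0],key=cv2.contourArea)
    b=cv2.boxPoints(cv2.minAreaRect(c)); w=onz("top",b,0.1);e=np.roll(w,-1,0)-w
    print("can",w.mean(0).round(4),np.linalg.norm(e,axis=1).round(4),(np.degrees(np.arctan2(e[:,1],e[:,0]))%90).round(1))
    roi=g[v-26:v+26,u-26:u+26]
    cap=np.zeros_like(g);cap[v-16:v+16,u-16:u+16]=(g<140)[v-16:v+16,u-16:u+16]*255
    mm=cv2.fillPoly(np.zeros_like(g),[c],255)&cap
    cc=max(cv2.findContours(mm,cv2.RETR_EXTERNAL,cv2.CHAIN_APPROX_NONE)[0],key=cv2.contourArea)
    (cx,cy),r=cv2.minEnclosingCircle(cc); print("  cap",(cx,cy,r),onz("top",[(cx,cy)],.114)[0].round(4))
def crop(n,x,y,w,h,s):
    return cv2.resize(cv2.imread(f"pics/{n}0.png")[y:y+h,x:x+w],None,fx=s,fy=s,interpolation=cv2.INTER_CUBIC)
a=crop("top",270,105,70,75,7);b=crop("scene",245,235,90,75,7)[:, :]
out=np.zeros((525,1130,3),np.uint8);out[:, :490]=a;out[:,500:1130]=b
cv2.imwrite("pics/crop1.png",cv2.resize(out,None,fx=5/7,fy=5/7,interpolation=cv2.INTER_AREA))
E
```

```text
can [0.5313 0.146  0.1   ] [0.0532 0.0522 0.0528 0.0523] [5.8 7.  5.9 7.5]Traceback (most recent call last):
  File "<stdin>", line 11, in <module>
ValueError: max() iterable argument is empty
```

Run:
```python
from h import *
im=cv2.imread("pics/top0.png");g=cv2.cvtColor(im,cv2.COLOR_BGR2GRAY);hsv=cv2.cvtColor(im,cv2.COLOR_BGR2HSV)
print(g[205,188:228]);print(g[185:226,207])
for (u,v) in[(207,205),(281,234),(357,222)]:
    m=np.zeros_like(g);m[v-26:v+26,u-26:u+26]=((g>150)&(hsv[...,1]<50))[v-26:v+26,u-26:u+26]
    c=cv2.convexHull(max(cv2.findContours(m,cv2.RETR_EXTERNAL,cv2.CHAIN_APPROX_NONE)[0],key=cv2.contourArea))
    b=cv2.boxPoints(cv2.minAreaRect(c)); w=onz("top",b,0.1);e=np.roll(w,-1,0)-w
    print("can",b.mean(0),w.mean(0).round(4),np.linalg.norm(e,axis=1).round(4),(np.degrees(np.arctan2(e[:,1],e[:,0]))%90).round(1))
    f=cv2.fillConvexPoly(np.zeros_like(g),c,1); f=cv2.erode(f,np.ones((5,5),np.uint8))
    mm=(f&(g<150)).astype(np.uint8)
    cc=max(cv2.findContours(mm,cv2.RETR_EXTERNAL,cv2.CHAIN_APPROX_NONE)[0],key=cv2.contourArea)
    (cx,cy),r=cv2.minEnclosingCircle(cc); print("  cap",(cx,cy,r),onz("top",[(cx,cy)],.114)[0].round(4))
def crop(n,x,y,w,h,s):
    return cv2.resize(cv2.imread(f"pics/{n}0.png")[y:y+h,x:x+w],None,fx=s,fy=s,interpolation=cv2.INTER_CUBIC)
out=np.hstack([crop("top",270,105,70,75,5),crop("scene",245,235,90,75,5)])
cv2.imwrite("pics/crop1.png",out)
```

```text
[ 69  69  74  69  85 110 120 114 103  99  99  99  98  95 101 100  99  99
  99  97 100 100 100 100  98  93 110 147 171 179 182 175 148 120 120 122
 123 118 110 102]
[119 119 117 116 120 142 173 180 160 121  98  97  99  97  99  99 100  96
 102  98  97 100 100  99  98  96  85 116 161 174 167 149 114  83  75  75
  76  80  92 102 106]
can [206.57938 203.03235] [0.531  0.1459 0.1   ] [0.0552 0.0539 0.0548 0.054 ] [4.5 5.7 4.6 6.2]
  cap (204.65573120117188, 203.1475372314453, 10.508930206298828) [0.5286 0.1472 0.114 ]
can [280.68243 233.15543] [ 0.469  -0.0086  0.1   ] [0.0544 0.0546 0.054  0.0546] [9.2 9.  9.3 9.5]
  cap (278.8500061035156, 233.375, 10.777994155883789) [ 0.4674 -0.0051  0.114 ]
can [357.278   221.10242] [ 0.4943 -0.1653  0.1   ] [0.054  0.055  0.0536 0.0549] [25.  23.6 24.9 24. ]
  cap (356.0, 220.5, 11.543496131896973) [ 0.494  -0.1606  0.114 ]
```

View pics/crop1.png

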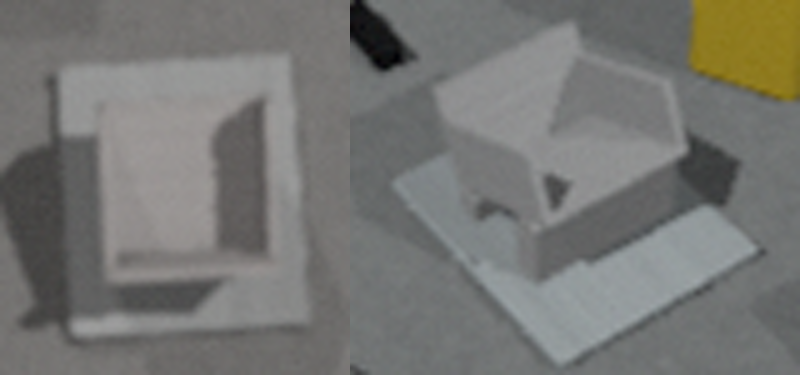

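```bash
cat >> h.py <<'E'
def top(c): return (np.array(c,float)+.5)/5-.5+[270,105]
def sc(c): return (np.array(c,float)-[350,0]+.5)/5-.5+[245,235]
E
python3 - <<'E'
from h import *
f=onz("top",top([(60,66),(290,55),(308,322),(72,335)]),.008)
print("foot",f.round(4),f.mean(0).round(4)); e=np.roll(f,-1,0)-f;print(np.linalg.norm(e,axis=1),(np.degrees(np.arctan2(e[:,1],e[:,0]))%90))
f2=onz("scene",sc([(395,185),(562,365),(763,250)]),.008); print("foot scene",f2.round(4),((f2[0]+f2[2])/2).round(4))
a=onz("top",top([(108,283),(278,272)]),.0647);b=onz("top",top([(97,103),(268,97)]),.0544)
print("front",a.round(4),"high",b.round(4))
am=a.mean(0);bm=b.mean(0);d=bm-am;print("len",np.linalg.norm(d[:2]),"yaw",np.degrees(np.arctan2(d[1],d[0])))
# scene rim corners: front-left/right top, side-wall high corners
s=onz("scene",sc([(577,22),(435,90)]),.0647);print("scene front",s.round(4))
h=onz("scene",sc([(687,150),(545,225)]),.0816);print("scene wall high",h.round(4))
# tray/tub
im=cv2.imread("pics/top0.png")
def box(pts,z):
    w=onz("top",pts,z);e=np.roll(w,-1,0)-w
    print(w.mean(0).round(4),np.linalg.norm(e,axis=1).round(3),np.degrees(np.arctan2(e[:,1],e[:,0])).round(1))
box([(412,186),(476,204),(462,265),(397,247)],.018)
box([(76,190),(144,185),(152,256),(79,261)],.06)
print("marker",onz("top",[(315,201),(314,259)],.0075).round(3))
print("petri,beaker top",onz("top",[(385,124)],.03).round(3),onz("top",[(176,117)],.09).round(3))
print("yellow",onz("top",[(241,150),(247,284),(320,295)],.114).round(3))
E
```

```text
foot [[ 0.7459 -0.0078  0.008 ]
 [ 0.7509 -0.1152  0.008 ]
 [ 0.6235 -0.1221  0.008 ]
 [ 0.6174 -0.0139  0.008 ]] [ 0.6844 -0.0647  0.008 ]
[0.10752256 0.12756164 0.10842968 0.12863452] [2.67295932 3.12341579 3.24195468 2.71799227]
foot scene [[ 0.6263 -0.1259  0.008 ]
 [ 0.7524 -0.1183  0.008 ]
 [ 0.7468 -0.0094  0.008 ]] [ 0.6865 -0.0677  0.008 ]
front [[ 0.6282 -0.03    0.0647]
 [ 0.6331 -0.1038  0.0647]] high [[ 0.7127 -0.0251  0.0544]
 [ 0.7153 -0.101   0.0544]]
len 0.08343722327955946 yaw 2.6709508669787065
scene front [[ 0.6308 -0.031   0.0647]
 [ 0.6349 -0.1081  0.0647]]
scene wall high [[ 0.7368 -0.0478  0.0816]
 [ 0.7404 -0.1194  0.0816]]
[ 0.494  -0.3544  0.018 ] [0.147 0.141 0.147 0.142] [-106.   164.5   74.6  -15.4]
[0.493  0.3591 0.06  ] [0.153 0.157 0.161 0.157] [ -85.8 -171.    94.3    6.2]
marker [[ 0.549 -0.085  0.007]
 [ 0.418 -0.082  0.007]]
petri,beaker top [[ 0.723 -0.243  0.03 ]] [[0.721 0.22  0.09 ]]
yellow [[ 0.64   0.074  0.114]
 [ 0.366  0.058  0.114]
 [ 0.346 -0.087  0.114]]
```

The pocket, from two views: origin ≈ (0.685, -0.0655, 0.04), yaw ≈ 2.9°. The sizes check out against those given. Start with canister C, the rightmost.

```bash
cat >> h.py <<'E'
def Rt(psi,tilt=0):
    """tool z down; x axis at yaw psi (deg); tilt deg: tool z leans away from robot along +x"""
    p,a=np.radians([psi,tilt]);x=np.array([np.cos(p),np.sin(p),0]);z=np.array([0,0,1.])
    tz=-z*np.cos(a)+x*np.sin(a);tx=x*np.cos(a)+z*np.sin(a)
    return np.c_[tx,np.cross(tz,tx),tz]
def plan(pos,psi,tilt=0):
    s=arm.get_state();q=s["tool_rot"];R=Ro.from_quat([q[1],q[2],q[3],q[0]])
    T=Ro.from_matrix(Rt(psi,tilt));d=np.array(pos)-s["position"]
    print("t",round(s["t"],2),"pos",s["position"].round(4),"F",np.round(s["wrist_force"],2),"w",round(s["grip_width"],4))
    print(" turn",(R.inv()*T).as_rotvec().round(4)," shift after turn",T.inv().apply(d).round(4)," shift before turn",R.inv().apply(d).round(4))
E
python3 -c "
from h import *
plan((.494,-.163,.16),24.5); plan((.494,-.163,.06),24.5)"
```

```text
t 0.1 pos [ 0.151  -0.6316  0.2303] F [-0.31 -0.75 -0.21] w 0.0854
 turn [-0.0017 -0.0002 -0.1928]  shift after turn [ 0.5064 -0.2842  0.0703]  shift before turn [ 0.4426 -0.3758  0.071 ]
t 0.1 pos [ 0.151  -0.6316  0.2303] F [-0.31 -0.75 -0.21] w 0.0854
 turn [-0.0017 -0.0002 -0.1928]  shift after turn [ 0.5064 -0.2842  0.1703]  shift before turn [ 0.4426 -0.3756  0.171 ]
```

```bash
python3 -m creep '[[[0,0,-0.0964],[0,0,0],0.085],[[0,0,-0.0964],[0,0,0],0.085],[[0,0,0],[0.028,-0.0158,0],0.085],[[0,0,0],[0.028,-0.0158,0],0.085],[[0,0,0],[0.028,-0.0158,0],0.085],[[0,0,0],[0.028,-0.0158,0],0.085],[[0,0,0],[0.028,-0.0158,0],0.085],[[0,0,0],[0.028,-0.0158,0],0.085],[[0,0,0],[0.028,-0.0158,0],0.085],[[0,0,0],[0.028,-0.0158,0],0.085],[[0,0,0],[0.028,-0.0158,0],0.085],[[0,0,0],[0.028,-0.0158,0],0.085]]'
python3 -c "
from h import *
plan((.494,-.163,.16),24.5)"
```

```text
t: 1.1
position: [0.3409, -0.3707, 0.2311]
tool_rot: [-0.0, 0.977, 0.212, -0.0]
wrist_force: [0.3, -0.9, -0.2]
grip_width: 0.0849
t 1.1 pos [ 0.3409 -0.3707  0.2311] F [ 0.27 -0.9  -0.23] w 0.0849
 turn [-0.0003  0.0003 -0.0002]  shift after turn [ 0.2254 -0.1256  0.0711]  shift before turn [ 0.2254 -0.1256  0.0711]
```

```bash
python3 -m creep '[[[0,0,0],[0.028,-0.0157,0],0.085],[[0,0,0],[0.028,-0.0157,0],0.085],[[0,0,0],[0.028,-0.0157,0],0.085],[[0,0,0],[0.028,-0.0157,0],0.085],[[0,0,0],[0.028,-0.0157,0],0.085],[[0,0,0],[0.028,-0.0157,0],0.085],[[0,0,0],[0.028,-0.0157,0.02],0.085],[[0,0,0],[0.0284,-0.0157,0.025],0.085],[[0,0,0],[0,0,0.025],0.085],[[0,0,0],[0,0,0],0.085]]'
python3 - <<'E'
from h import *
plan((.494,-.163,.06),24.5)
a=[cv2.cvtColor(cams.camera(n),cv2.COLOR_RGB2BGR) for n in("top","scene")]
cv2.imwrite("pics/c2.png",np.hstack([cv2.resize(a[0][150:300,280:430],(400,400)),cv2.resize(a[1][130:280,150:300],(400,400))]))
E
```

```text
t: 1.93
position: [0.4903, -0.1615, 0.157]
tool_rot: [-0.003, 0.977, 0.215, -0.003]
wrist_force: [-1.2, -0.9, -0.6]
grip_width: 0.0851
t 1.93 pos [ 0.4903 -0.1615  0.157 ] F [-1.22 -0.87 -0.58] w 0.0851
 turn [-0.0064  0.0043  0.0048]  shift after turn [0.0027 0.0029 0.097 ]  shift before turn [0.0031 0.0035 0.097 ]
```

View pics/c2.png

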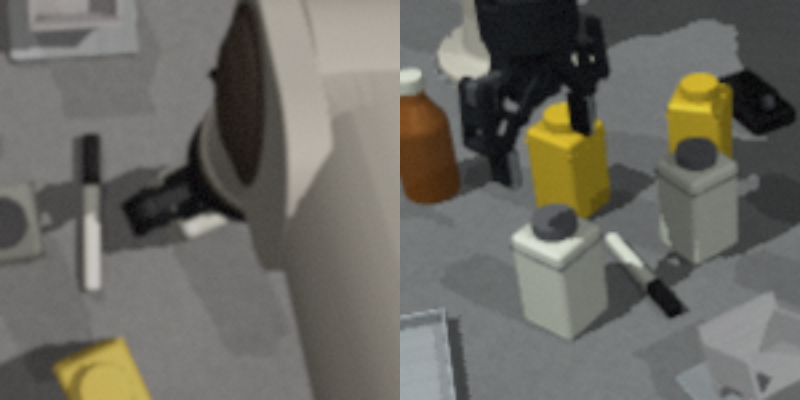

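The crop shows the gripper above canister C, with its tips around scene pixel (204,189) and C's cap near (207,212). I check both numerically.

Run:
```python
from h import *
print(proj("scene",[[.4903,-.1615,.165],[.494,-.163,.114]]))
im=cv2.imread("pics/scene0.png");g=cv2.cvtColor(im,cv2.COLOR_BGR2GRAY)
for p in([.494,-.163,.114],[.468,-.007,.114],[.530,.1465,.114]):
    u,v=proj("scene",[p])[0].round().astype(int)
    m=np.zeros_like(g);m[v-14:v+14,u-14:u+14]=(g<115)[v-14:v+14,u-14:u+14]
    n,l,s,c=cv2.connectedComponentsWithStats(m);i=1+np.argmax(s[1:,4]); print(p,(u,v),s[i])
```

```text
[[206.53811533 190.44012016]
 [209.08001689 209.83569563]]
[0.494, -0.163, 0.114] (np.int64(209), np.int64(210)) [195 196  28  25 448]
[0.468, -0.007, 0.114] (np.int64(262), np.int64(184)) [248 170  28  24 344]
[0.53, 0.1465, 0.114] (np.int64(326), np.int64(178)) [317 164  23  23 334]
```

```bash
python3 -m creep '[[[-0.006,0.004,0.005],[0.0027,0.003,0.01],0.085],[[0,0,0],[0,0,0.018],0.085],[[0,0,0],[0,0,0.018],0.085],[[0,0,0],[0,0,0.018],0.085],[[0,0,0],[0,0,0.018],0.085],[[0,0,0],[0,0,0.015],0.085],[[0,0,0],[0,0,0],0.085]]'
python3 -c "
from h import *
plan((.494,-.163,.06),24.5)"
python3 -m creep '[[[0,0,0],[0,0,0],0.04],[[0,0,0],[0,0,0],0.04],[[0,0,0],[0,0,0],0.04],[[0,0,0],[0,0,0],0.04],[[0,0,0],[0,0,0],0.04],[[0,0,0],[0,0,0],0.04],[[0,0,0],[0,0,0],0.04]]'
```

```text
t: 2.62
position: [0.4953, -0.1682, 0.0626]
tool_rot: [0.002, 0.978, 0.208, 0.001]
wrist_force: [-0.3, -1.0, -0.7]
grip_width: 0.0849
t 2.62 pos [ 0.4953 -0.1682  0.0626] F [-0.28 -1.04 -0.66] w 0.0849
 turn [ 0.0049 -0.0019 -0.0078]  shift after turn [ 0.001  -0.0053  0.0026]  shift before turn [ 0.0009 -0.0053  0.0026]
t: 3.2
position: [0.4977, -0.1669, 0.0659]
tool_rot: [0.003, 0.978, 0.21, 0.003]
wrist_force: [-2.2, 2.1, 7.0]
grip_width: 0.0574
```

```bash
python3 -m creep '[[[0,0,0],[0,0,-0.01],0.04],[[0,0,0],[0,0,-0.02],0.04],[[0,0,0],[0,0,-0.025],0.04],[[0,0,0],[0,0,-0.025],0.04],[[0,0,0],[0,0,-0.025],0.04],[[0,0,0],[0,0,-0.015],0.04],[[0,0,0],[0,0,0],0.04],[[0,0,0],[0,0,0],0.04],[[0,0,0],[0,0,0],0.04]]'
for i in 1 2 3; do python3 -m creep '[[[0,0,0],[0,0,0],0.04]]' | grep -E "force|posi"; done
python3 -c "
from h import *
plan((.494,-.354,.20),-15.4)"
```

```text
t: 3.95
position: [0.4951, -0.1666, 0.1835]
tool_rot: [0.002, 0.978, 0.209, 0.002]
wrist_force: [0.2, 0.3, -3.7]
grip_width: 0.0576
position: [0.4948, -0.1663, 0.1829]
wrist_force: [0.0, -1.0, -3.3]
position: [0.4951, -0.1661, 0.183]
wrist_force: [0.2, 0.7, -3.3]
position: [0.4955, -0.1661, 0.1832]
wrist_force: [0.8, 0.7, -4.1]
t 4.2 pos [ 0.4955 -0.1661  0.1832] F [ 0.84  0.66 -4.07] w 0.0578
 turn [ 0.0031 -0.0043  0.6916]  shift after turn [ 0.0485  0.1815 -0.0168]  shift before turn [-0.0784  0.1708 -0.0162]
```

Canister C weighs about 3.3 N, so it is the part-used one and goes to the tray.

```bash
python3 -m creep '[[[0,0,0],[-0.005,0.0107,0],0.04],[[0,0,0],[-0.0098,0.0214,0],0.04],[[0,0,0],[-0.0098,0.0214,0],0.04],[[0,0,0],[-0.0098,0.0214,0],0.04],[[0,0,0],[-0.0098,0.0214,0],0.04],[[0,0,0],[-0.0098,0.0214,0],0.04],[[0,0,0],[-0.0098,0.0214,0],0.04],[[0,0,0],[-0.0098,0.0214,0],0.04],[[0,0,0],[-0.005,0.0107,0],0.04],[[0,0,0],[0,0,0],0.04]]'
python3 -m creep '[[[0,0,0],[0,0,0.01],0.04],[[0,0,0],[0,0,0.02],0.04],[[0,0,0],[0,0,0.02],0.04],[[0,0,0],[0,0,0.02],0.04],[[0,0,0],[0,0,0.015],0.04],[[0,0,0],[0,0,0.01],0.04],[[0,0,0],[0,0,0.006],0.04],[[0,0,0],[0,0,0],0.04],[[0,0,0],[0,0,0],0.04]]'
```

```text
t: 5.03
position: [0.4931, -0.3596, 0.1842]
tool_rot: [0.003, 0.978, 0.207, 0.002]
wrist_force: [0.5, -0.5, -2.1]
grip_width: 0.0574
t: 5.78
position: [0.4957, -0.3545, 0.0842]
tool_rot: [0.002, 0.978, 0.21, 0.003]
wrist_force: [-1.1, 0.6, -3.6]
grip_width: 0.0577
```

Now ease down to contact.

```bash
python3 -m creep '[[[0,0,0],[0,0,0.005],0.04],[[0,0,0],[0,0,0.004],0.04],[[0,0,0],[0,0,0.002],0.04],[[0,0,0],[0,0,0],0.04],[[0,0,0],[0,0,0],0.04]]'
python3 -m creep '[[[0,0,0],[0,0,0.002],0.04],[[0,0,0],[0,0,0],0.04],[[0,0,0],[0,0,0],0.04]]'
```

```text
t: 6.2
position: [0.4953, -0.3552, 0.0731]
tool_rot: [0.003, 0.978, 0.21, 0.003]
wrist_force: [-0.9, 0.6, -4.1]
grip_width: 0.0575
t: 6.45
position: [0.4953, -0.3552, 0.071]
tool_rot: [0.003, 0.978, 0.21, 0.003]
wrist_force: [0.4, -0.0, -3.3]
grip_width: 0.0575
```

```bash
python3 -m creep '[[[0,0,0],[0,0,0.002],0.04],[[0,0,0],[0,0,0],0.04],[[0,0,0],[0,0,0],0.04]]'
python3 -m creep '[[[0,0,0],[0,0,0.001],0.04],[[0,0,0],[0,0,0],0.04],[[0,0,0],[0,0,0],0.04]]'
```

```text
t: 6.7
position: [0.4957, -0.3553, 0.07]
tool_rot: [0.003, 0.978, 0.21, 0.003]
wrist_force: [-2.6, 1.4, 5.1]
grip_width: 0.0577
t: 6.95
position: [0.4959, -0.3552, 0.0699]
tool_rot: [0.003, 0.978, 0.21, 0.003]
wrist_force: [-4.6, 3.3, 12.5]
grip_width: 0.0577
```

```bash
python3 -m creep '[[[0,0,0],[0,0,-0.001],0.085],[[0,0,0],[0,0,0],0.085],[[0,0,0],[0,0,0],0.085],[[0,0,0],[0,0,0],0.085],[[0,0,0],[0,0,0],0.085],[[0,0,0],[0,0,-0.01],0.085],[[0,0,0],[0,0,-0.025],0.085],[[0,0,0],[0,0,-0.025],0.085],[[0,0,0],[0,0,-0.025],0.085],[[0,0,0],[0,0,-0.025],0.085],[[0,0,0],[0,0,0],0.085]]'
python3 -c "
from h import *
plan((.468,-.007,.17),9.2)"
```

```text
t: 7.87
position: [0.498, -0.3562, 0.1852]
tool_rot: [0.006, 0.978, 0.21, 0.006]
wrist_force: [1.6, -0.3, 0.0]
grip_width: 0.085
t 7.87 pos [ 0.498  -0.3562  0.1852] F [ 1.63 -0.29  0.01] w 0.085
 turn [ 0.0127 -0.0104  0.2623]  shift after turn [ 0.0262 -0.3495  0.0152]  shift before turn [ 0.1159 -0.3309  0.0116]
```

```bash
python3 -m creep '[[[0.004,-0.0035,0.0875],[0,0,0],0.085],[[0.004,-0.0035,0.0875],[0,0,0],0.085],[[0.004,-0.0035,0.0875],[0,0,0],0.085],[[0,0,0],[0.0022,-0.029,0],0.085],[[0,0,0],[0.0022,-0.029,0],0.085],[[0,0,0],[0.0022,-0.029,0],0.085],[[0,0,0],[0.0022,-0.029,0],0.085],[[0,0,0],[0.0022,-0.029,0],0.085],[[0,0,0],[0.0022,-0.029,0],0.085],[[0,0,0],[0.0022,-0.029,0],0.085],[[0,0,0],[0.0022,-0.029,0],0.085],[[0,0,0],[0.0022,-0.029,0],0.085]]'
python3 -m creep '[[[0,0,0],[0.0022,-0.029,0.005],0.085],[[0,0,0],[0.0022,-0.029,0.005],0.085],[[0,0,0],[0.0022,-0.029,0.005],0.085],[[0,0,0],[0,0,0],0.085],[[0,0,0],[0,0,0],0.085]]'
python3 -c "
from h import *
plan((.468,-.007,.06),9.2)"
```

```text
t: 8.87
position: [0.4724, -0.0926, 0.1808]
tool_rot: [-0.002, 0.997, 0.08, -0.003]
wrist_force: [-0.1, 0.4, -0.0]
grip_width: 0.0852
t: 9.28
position: [0.4649, -0.0051, 0.1661]
tool_rot: [-0.003, 0.997, 0.082, -0.003]
wrist_force: [0.7, -0.9, -0.5]
grip_width: 0.0852
t 9.28 pos [ 0.4649 -0.0051  0.1661] F [ 0.75 -0.85 -0.5 ] w 0.0852
 turn [-0.0058  0.0063  0.0042]  shift after turn [0.0027 0.0024 0.1061]  shift before turn [0.0034 0.003  0.1061]
```

```bash
python3 -m creep '[[[-0.003,0.003,0],[0.003,0.002,0.014],0.085],[[0,0,0],[0,0,0.02],0.085],[[0,0,0],[0,0,0.02],0.085],[[0,0,0],[0,0,0.02],0.085],[[0,0,0],[0,0,0.02],0.085],[[0,0,0],[0,0,0.01],0.085],[[0,0,0],[0,0,0],0.085],[[0,0,0],[0,0,0],0.085]]'
python3 -m creep '[[[0,0,0],[0,0,0],0.04],[[0,0,0],[0,0,0],0.04],[[0,0,0],[0,0,0],0.04],[[0,0,0],[0,0,0],0.04],[[0,0,0],[0,0,0],0.04],[[0,0,0],[0,0,0],0.04],[[0,0,0],[0,0,0],0.04]]'
python3 -m creep '[[[0,0,0],[0,0,-0.01],0.04],[[0,0,0],[0,0,-0.02],0.04],[[0,0,0],[0,0,-0.025],0.04],[[0,0,0],[0,0,-0.025],0.04],[[0,0,0],[0,0,-0.025],0.04],[[0,0,0],[0,0,-0.015],0.04],[[0,0,0],[0,0,0],0.04],[[0,0,0],[0,0,0],0.04],[[0,0,0],[0,0,0],0.04]]'
for i in 1 2 3; do python3 -m creep '[[[0,0,0],[0,0,0],0.04]]' | grep -E "force|posi"; done
```

```text
t: 9.95
position: [0.4681, -0.0088, 0.0619]
tool_rot: [-0.001, 0.997, 0.08, -0.002]
wrist_force: [0.5, 0.6, 0.2]
grip_width: 0.0847
t: 10.53
position: [0.4693, -0.0084, 0.0632]
tool_rot: [-0.001, 0.997, 0.08, -0.001]
wrist_force: [-1.7, -1.1, 6.4]
grip_width: 0.0571
t: 11.28
position: [0.4669, -0.0088, 0.1807]
tool_rot: [-0.001, 0.997, 0.08, -0.003]
wrist_force: [-1.1, 0.4, -7.7]
grip_width: 0.0572
position: [0.4668, -0.0086, 0.1803]
wrist_force: [-0.5, -0.1, -8.1]
position: [0.4672, -0.0084, 0.1805]
wrist_force: [-0.1, 0.3, -7.3]
position: [0.4676, -0.0083, 0.1808]
wrist_force: [-0.7, -0.8, -7.3]
```

Canister B reads about 7.2 N, so it is the full one. Lift it further, tilt, and go above the cradle.

```bash
python3 -m creep '[[[0,0,0],[0,0,-0.015],0.04],[[0,0,0],[0,0,-0.02],0.04],[[0,0,0],[0,0,-0.015],0.04],[[0,0,0],[0,0,0],0.04]]'
python3 - <<'E'
from h import *
p=np.array([.685,-.0655,.04]);zp=-Rt(2.9,25)[:,2];print(zp)
plan(p+zp*(.063+.09),2.9,25)
E
```

```text
t: 11.87
position: [0.4707, -0.0081, 0.2341]
tool_rot: [-0.001, 0.997, 0.08, 0.0]
wrist_force: [1.1, 0.1, -7.0]
grip_width: 0.057
[-0.42207704 -0.0213815   0.90630779]
t 11.87 pos [ 0.4707 -0.0081  0.2341] F [ 1.11  0.06 -6.98] w 0.057
 turn [-0.0257  0.435   0.1078]  shift after turn [0.1093 0.0681 0.1122]  shift before turn [0.1381 0.0839 0.0554]
```

```bash
python3 -m creep '[[[-0.0043,0.0725,0.018],[0,0,0],0.04],[[-0.0043,0.0725,0.018],[0,0,0],0.04],[[-0.0043,0.0725,0.018],[0,0,0],0.04],[[-0.0043,0.0725,0.018],[0,0,0],0.04],[[-0.0043,0.0725,0.018],[0,0,0],0.04],[[-0.0043,0.0725,0.018],[0,0,0],0.04],[[0,0,0],[0,0,0],0.04],[[0,0,0],[0,0,0],0.04]]'
python3 - <<'E'
from h import *
p=np.array([.685,-.0655,.04]);zp=-Rt(2.9,25)[:,2]
plan(p+zp*(.063+.09),2.9,25)
E
```

```text
t: 12.53
position: [0.466, -0.0086, 0.23]
tool_rot: [-0.005, 0.977, 0.025, 0.211]
wrist_force: [0.3, 0.0, -6.4]
grip_width: 0.0572
t 12.53 pos [ 0.466  -0.0086  0.23  ] F [ 0.28  0.04 -6.41] w 0.0572
 turn [ 0.      0.0103 -0.0004]  shift after turn [0.1153 0.0679 0.1104]  shift before turn [0.1165 0.0679 0.1092]
```

```bash
python3 -m creep '[[[0,0.008,0],[0.007,0.0042,0.005],0.04],[[0,0,0],[0.0144,0.0085,0.013],0.04],[[0,0,0],[0.0144,0.0085,0.013],0.04],[[0,0,0],[0.0144,0.0085,0.013],0.04],[[0,0,0],[0.0144,0.0085,0.013],0.04],[[0,0,0],[0.0144,0.0085,0.013],0.04],[[0,0,0],[0.0144,0.0085,0.013],0.04],[[0,0,0],[0.0144,0.0085,0.013],0.04],[[0,0,0],[0.007,0.0042,0.013],0.04],[[0,0,0],[0,0,0],0.04],[[0,0,0],[0,0,0],0.04],[[0,0,0],[0,0,0],0.04]]'
python3 - <<'E'
from h import *
p=np.array([.685,-.0655,.04]);R=Rt(2.9,25);zp=-R[:,2]
plan(p+zp*(.063+.09),2.9,25)
im=cv2.cvtColor(cams.camera("scene"),cv2.COLOR_RGB2BGR)
tcp=arm.get_state()["position"]
q=arm.get_state()["tool_rot"];T=Ro.from_quat([q[1],q[2],q[3],q[0]])
cor=[tcp+T.apply([sx*.029,sy*.029,.063]) for sx,sy in((1,1),(1,-1),(-1,-1),(-1,1))]
uv=proj("scene",cor);print(uv.round(1))
c=cv2.resize(im[160:310,220:380],(800,750),interpolation=cv2.INTER_CUBIC)[:600]
for u in uv: cv2.circle(c,tuple(((u-[220,160]+.5)*5-.5).round().astype(int).tolist()),3,(0,0,255),1)
for s in((-1,1),(-1,-1),(1,1),(1,-1)):
    P=p+R@np.array([s[0]*.038 if s[0]<0 else .034,s[1]*.038,-.045 if s[0]<0 else -.030])
    u=proj("scene",[P])[0];cv2.circle(c,tuple(((u-[220,160]+.5)*5-.5).round().astype(int).tolist()),3,(0,255,0),1)
cv2.imwrite("pics/c3.png",c)
E
```

```text
t: 13.53
position: [0.6225, -0.0686, 0.1808]
tool_rot: [-0.006, 0.976, 0.024, 0.217]
wrist_force: [-0.8, 1.1, -6.9]
grip_width: 0.0569
t 13.53 pos [ 0.6225 -0.0686  0.1808] F [-0.85  1.12 -6.93] w 0.0569
 turn [-0.0017 -0.0017 -0.0015]  shift after turn [-0.0028  0.0001  0.0011]  shift before turn [-0.0028  0.0001  0.0011]
[[276.8 236.1]
 [299.6 225.5]
 [284.8 221.8]
 [262.8 231.7]]
```

View pics/c3.png

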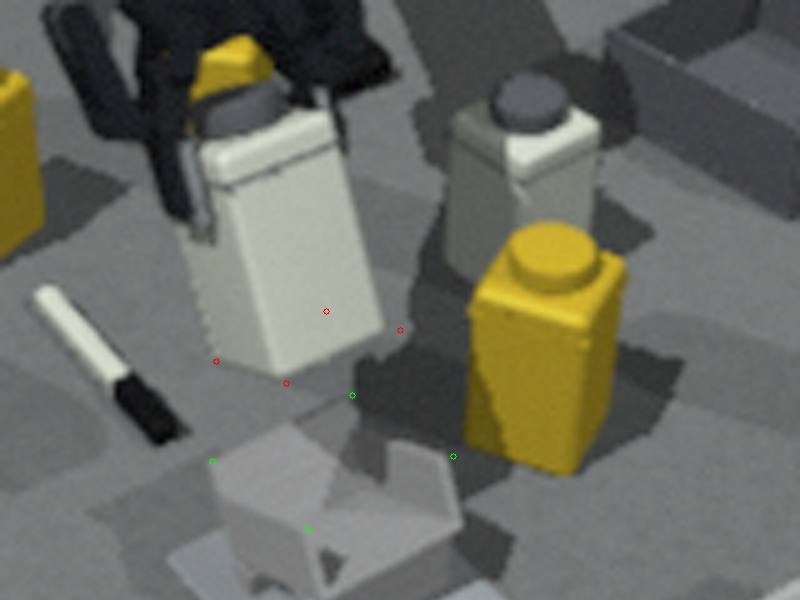

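The scene crop shows the canister hanging above the pocket, leaning parallel to it. Its bottom corners are at crop (278,373), (382,328), (213,362), against predicted (287,383), (400,330), (216,361). The predicted pocket rim corners match the picture within about 2 px. The gap is 5 mm per side, so I lower it in stages.

```bash
python3 -m creep '[[[0,0,0],[0,0,0.008],0.04],[[0,0,0],[0,0,0.012],0.04],[[0,0,0],[0,0,0.012],0.04],[[0,0,0],[0,0,0.008],0.04],[[0,0,0],[0,0,0.004],0.04],[[0,0,0],[0,0,0],0.04],[[0,0,0],[0,0,0],0.04],[[0,0,0],[0,0,0],0.04]]'
cat > s.py <<'E'
from h import *
p=np.array([.685,-.0655,.04]);R=Rt(2.9,25);s=arm.get_state();q=s["tool_rot"];T=Ro.from_quat([q[1],q[2],q[3],q[0]])
print("tcp in pocket (x,-y,height)",(R.T@(s["position"]-p)*[1,1,-1]).round(4),"rot err",(T.inv()*Ro.from_matrix(R)).as_rotvec().round(4),"F tool",T.inv().apply(s["wrist_force"]).round(1))
E
python3 s.py
```

```text
t: 14.25
position: [0.6411, -0.0678, 0.1427]
tool_rot: [-0.006, 0.976, 0.024, 0.218]
wrist_force: [-0.3, -0.4, -5.8]
grip_width: 0.0574
tcp in pocket (x,-y,height) [3.600e-03 1.000e-04 1.117e-01] rot err [-0.0001 -0.0043 -0.0005] F tool [-2.8  0.4  5.1]
```

Run:
```python
from h import *
im=cv2.cvtColor(cams.camera("scene"),cv2.COLOR_RGB2BGR)
cv2.imwrite("pics/c4.png",cv2.resize(im[185:305,230:350],(600,600),interpolation=cv2.INTER_CUBIC))
```

```text
(no output)
```

View pics/c4.png

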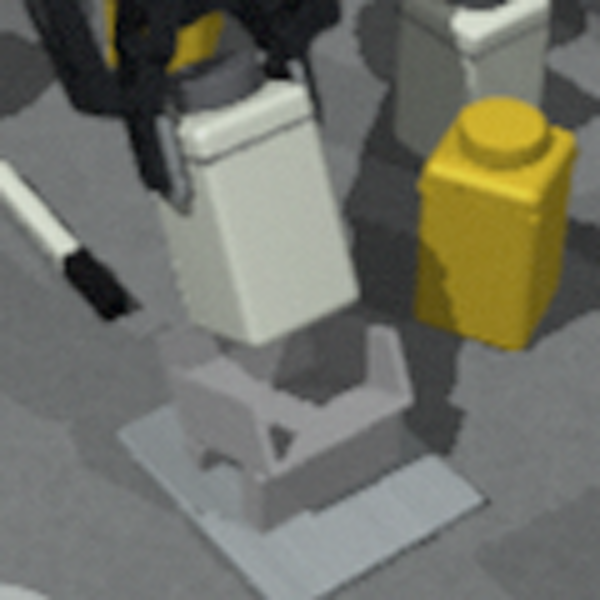

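Run:
```python
from h import *
p=np.array([.685,-.0655,.04]);R=Rt(2.9,25)
f=lambda x,y,z:((proj("scene",[p+R@np.array([x,-y,-z])])[0]-[230,185]+.5)*5-.5).round(1)
for xo in(0,.003): print("can back edge L,R",f(.029+xo,-.029,.0487),f(.029+xo,.029,.0487), "front-left",f(-.029+xo,-.029,.0487))
print("1mm in y",f(.029,.001,.0487)-f(.029,0,.0487),"1mm x",f(.03,0,.0487)-f(.029,0,.0487))
print("floor high edge outer",f(.034,-.038,0),f(.034,.038,0),"wall tops high",f(.034,-.036,.03),f(.034,.036,.03),"front tops",f(-.036,-.038,.045),f(-.036,.038,.045))
```

```text
can back edge L,R [257.9 352.1] [369.3 297.2] front-left [187.5 324.7]
can back edge L,R [261.8 353.6] [373.4 298.4] front-left [191. 326.]
1mm in y [ 1.9 -1. ] 1mm x [1.3 0.5]
floor high edge outer [275.3 469.1] [418.2 393.6] wall tops high [261.6 402.5] [399.  332.7] front tops [164.6 337.4] [304.4 270.7]
```

Relative to the pocket edges in the same view, the canister is centred within about 2 mm, because both show the same calibration shift. Continue down.

```bash
python3 -m creep '[[[0,0,0],[0,0,0.005],0.04],[[0,0,0],[0,0,0.007],0.04],[[0,0,0],[0,0,0.007],0.04],[[0,0,0],[0,0,0.004],0.04],[[0,0,0],[0,0,0],0.04],[[0,0,0],[0,0,0],0.04]]'
python3 s.py
python3 -m creep '[[[0,0,0],[0,0,0.005],0.04],[[0,0,0],[0,0,0.006],0.04],[[0,0,0],[0,0,0.004],0.04],[[0,0,0],[0,0,0],0.04],[[0,0,0],[0,0,0],0.04]]'
python3 s.py
```

```text
t: 14.8
position: [0.6503, -0.067, 0.1206]
tool_rot: [-0.006, 0.976, 0.025, 0.217]
wrist_force: [-1.3, 0.6, -7.1]
grip_width: 0.0574
tcp in pocket (x,-y,height) [ 0.0026 -0.0002  0.0877] rot err [-0.0007 -0.0023 -0.0005] F tool [-4.1 -0.7  5.9]
t: 15.22
position: [0.6568, -0.0669, 0.1072]
tool_rot: [-0.006, 0.976, 0.024, 0.218]
wrist_force: [-0.0, -0.2, -6.7]
grip_width: 0.0572
tcp in pocket (x,-y,height) [ 0.0028 -0.      0.0728] rot err [-0.0004 -0.0026 -0.0007] F tool [-2.9  0.2  6.1]
```

No side contact; about 9 mm remain.

```bash
python3 -m creep '[[[0,0,0],[0,0,0.003],0.04],[[0,0,0],[0,0,0.003],0.04],[[0,0,0],[0,0,0],0.04],[[0,0,0],[0,0,0],0.04]]' >/dev/null; python3 s.py
python3 -m creep '[[[0,0,0],[0,0,0.0015],0.04],[[0,0,0],[0,0,0],0.04],[[0,0,0],[0,0,0],0.04]]'>/dev/null; python3 s.py
python3 -m creep '[[[0,0,0],[0,0,0.0015],0.04],[[0,0,0],[0,0,0],0.04],[[0,0,0],[0,0,0],0.04]]'>/dev/null; python3 s.py
```

```text
tcp in pocket (x,-y,height) [0.0031 0.0001 0.0671] rot err [-0.0003 -0.0031 -0.0008] F tool [-3.8 -0.3  6.5]
tcp in pocket (x,-y,height) [0.0032 0.0002 0.0658] rot err [-0.0002 -0.0034 -0.0009] F tool [-3.4 -0.2  6.2]
tcp in pocket (x,-y,height) [0.0036 0.0002 0.0645] rot err [ 0.0001 -0.0039 -0.0007] F tool [-3.3 -0.2  3. ]
```

```bash
python3 -m creep '[[[0,0,0],[0,0,0.001],0.04],[[0,0,0],[0,0,0],0.04],[[0,0,0],[0,0,0],0.04]]'>/dev/null; python3 s.py
python3 -m creep '[[[0,0,0],[0,0,0.001],0.04],[[0,0,0],[0,0,0],0.04],[[0,0,0],[0,0,0],0.04]]'>/dev/null; python3 s.py
```

```text
tcp in pocket (x,-y,height) [0.0038 0.0003 0.0644] rot err [ 0.0008 -0.0043 -0.0005] F tool [ -5.   -0.4 -11.5]
tcp in pocket (x,-y,height) [0.0039 0.0004 0.0643] rot err [ 0.0016 -0.0045 -0.0003] F tool [ -7.2  -0.3 -22.5]
```

Firm floor contact (−22 N) at the expected height. Relax the push, open, and retreat along the tilted axis.

```bash
python3 -m creep '[[[0,0,0],[0,0,-0.0015],0.04],[[0,0,0],[0,0,0],0.04],[[0,0,0],[0,0,0],0.085],[[0,0,0],[0,0,0],0.085],[[0,0,0],[0,0,0],0.085],[[0,0,0],[0,0,0],0.085],[[0,0,0],[0,0,0],0.085],[[0,0,0],[0,0,0],0.085]]'; python3 s.py
python3 -m creep '[[[0,0,0],[0,0,-0.01],0.085],[[0,0,0],[0,0,-0.02],0.085],[[0,0,0],[0,0,-0.025],0.085],[[0,0,0],[0,0,-0.025],0.085],[[0,0,0],[0,0,-0.025],0.085],[[0,0,0],[0,0,-0.015],0.085],[[0,0,0],[0,0,0],0.085]]'
python3 - <<'E'
from h import *
plan((.530,.1465,.19),5.5)
im=cv2.cvtColor(cams.camera("scene"),cv2.COLOR_RGB2BGR)
cv2.imwrite("pics/c5.png",cv2.resize(im[165:325,80:360],None,fx=2.8,fy=2.8,interpolation=cv2.INTER_CUBIC))
E
```

```text
t: 17.22
position: [0.6614, -0.0668, 0.0994]
tool_rot: [-0.006, 0.976, 0.024, 0.218]
wrist_force: [0.2, 0.8, 1.1]
grip_width: 0.0851
tcp in pocket (x,-y,height) [0.0036 0.0001 0.0638] rot err [-0.0003 -0.004  -0.0007] F tool [ 0.7 -0.8 -0.9]
t: 17.8
position: [0.6107, -0.0699, 0.2116]
tool_rot: [-0.004, 0.975, 0.025, 0.22]
wrist_force: [-0.0, -0.5, 0.2]
grip_width: 0.0849
t 17.8 pos [ 0.6107 -0.0699  0.2116] F [-0.02 -0.51  0.18] w 0.0849
 turn [ 0.0125 -0.4442 -0.0449]  shift after turn [-0.0596 -0.2231  0.0216]  shift before turn [-0.0721 -0.2202 -0.011 ]
```

View pics/c5.png

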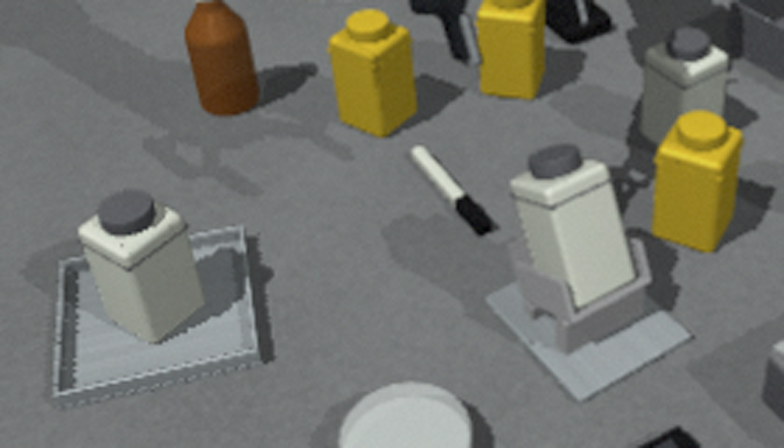

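The crop shows the full canister seated in the pocket (crop (575,225)), square against the walls, and the part-used one upright in the tray (crop (145,265)). Now canister A.

```bash
python3 -m creep '[[[0.0025,-0.0888,-0.009],[0,0,0],0.085],[[0.0025,-0.0888,-0.009],[0,0,0],0.085],[[0.0025,-0.0888,-0.009],[0,0,0],0.085],[[0.0025,-0.0888,-0.009],[0,0,0],0.085],[[0.0025,-0.0888,-0.009],[0,0,0],0.085],[[0,0,0],[-0.0066,-0.0248,0],0.085],[[0,0,0],[-0.0066,-0.0248,0],0.085],[[0,0,0],[-0.0066,-0.0248,0],0.085],[[0,0,0],[-0.0066,-0.0248,0],0.085],[[0,0,0],[-0.0066,-0.0248,0],0.085],[[0,0,0],[-0.0066,-0.0248,0],0.085]]'
python3 -m creep '[[[0,0,0],[-0.0066,-0.0248,0.005],0.085],[[0,0,0],[-0.0066,-0.0248,0.005],0.085],[[0,0,0],[-0.0066,-0.0248,0.005],0.085],[[0,0,0],[0,0,0],0.085],[[0,0,0],[0,0,0],0.085],[[0,0,0],[0,0,0],0.085]]'
python3 -c "
from h import *
plan((.530,.1465,.06),5.5)"
```

```text
t: 18.77
position: [0.5554, 0.0758, 0.2071]
tool_rot: [-0.001, 0.999, 0.048, -0.003]
wrist_force: [-0.3, 0.4, 1.6]
grip_width: 0.0849
t: 19.27
position: [0.5294, 0.1464, 0.1929]
tool_rot: [-0.001, 0.999, 0.048, -0.003]
wrist_force: [-0.0, -1.2, -0.1]
grip_width: 0.085
t 19.27 pos [0.5294 0.1464 0.1929] F [-0.02 -1.18 -0.12] w 0.085
 turn [-0.0021  0.0051  0.0003]  shift after turn [ 0.0006 -0.      0.1329]  shift before turn [0.0013 0.0003 0.1329]
```

```bash
python3 -m creep '[[[0,0.003,0],[0,0,0.012],0.085],[[0,0,0],[0,0,0.025],0.085],[[0,0,0],[0,0,0.025],0.085],[[0,0,0],[0,0,0.025],0.085],[[0,0,0],[0,0,0.025],0.085],[[0,0,0],[0,0,0.018],0.085],[[0,0,0],[0,0,0],0.085],[[0,0,0],[0,0,0],0.085]]'
python3 -m creep '[[[0,0,0],[0,0,0],0.04],[[0,0,0],[0,0,0],0.04],[[0,0,0],[0,0,0],0.04],[[0,0,0],[0,0,0],0.04],[[0,0,0],[0,0,0],0.04],[[0,0,0],[0,0,0],0.04],[[0,0,0],[0,0,0],0.04]]'
python3 -m creep '[[[0,0,0],[0,0,-0.01],0.04],[[0,0,0],[0,0,-0.02],0.04],[[0,0,0],[0,0,-0.025],0.04],[[0,0,0],[0,0,-0.025],0.04],[[0,0,0],[0,0,-0.025],0.04],[[0,0,0],[0,0,-0.025],0.04],[[0,0,0],[0,0,-0.015],0.04],[[0,0,0],[0,0,0],0.04],[[0,0,0],[0,0,0],0.04],[[0,0,0],[0,0,0],0.04]]'
python3 -c "
from h import *
plan((.493,.359,.20),5.5)"
```

```text
t: 19.93
position: [0.5289, 0.1459, 0.0627]
tool_rot: [-0.001, 0.999, 0.047, -0.002]
wrist_force: [0.1, 0.5, 0.8]
grip_width: 0.0851
t: 20.52
position: [0.5308, 0.1472, 0.0654]
tool_rot: [-0.001, 0.999, 0.048, 0.001]
wrist_force: [0.6, -1.2, 6.9]
grip_width: 0.0571
t: 21.35
position: [0.5286, 0.1466, 0.208]
tool_rot: [-0.001, 0.999, 0.048, -0.001]
wrist_force: [-0.2, -0.4, -2.0]
grip_width: 0.0572
t 21.35 pos [0.5286 0.1466 0.208 ] F [-0.25 -0.37 -2.01] w 0.0572
 turn [-0.0024  0.0024  0.0003]  shift after turn [-0.0151 -0.2149  0.008 ]  shift before turn [-0.015  -0.2149  0.0085]
```

Reads about 1.5 N, so A is the empty one and goes to the tub.

```bash
python3 -m creep '[[[0,0,0],[-0.0008,-0.0107,0],0.04],[[0,0,0],[-0.0015,-0.0215,0],0.04],[[0,0,0],[-0.0015,-0.0215,0],0.04],[[0,0,0],[-0.0015,-0.0215,0],0.04],[[0,0,0],[-0.0015,-0.0215,0],0.04],[[0,0,0],[-0.0015,-0.0215,0],0.04],[[0,0,0],[-0.0015,-0.0215,0],0.04],[[0,0,0],[-0.0015,-0.0215,0],0.04],[[0,0,0],[-0.0015,-0.0215,0],0.04],[[0,0,0],[-0.0015,-0.0215,0],0.04],[[0,0,0],[-0.0008,-0.0107,0],0.04],[[0,0,0],[0,0,0],0.04]]'
python3 -m creep '[[[0,0,0],[0,0,0.01],0.04],[[0,0,0],[0,0,0.02],0.04],[[0,0,0],[0,0,0.02],0.04],[[0,0,0],[0,0,0.02],0.04],[[0,0,0],[0,0,0.02],0.04],[[0,0,0],[0,0,0.02],0.04],[[0,0,0],[0,0,0.013],0.04],[[0,0,0],[0,0,0.005],0.04],[[0,0,0],[0,0,0],0.04],[[0,0,0],[0,0,0],0.04]]'
python3 - <<'E'
from h import *
plan((.493,.359,.069),5.5)
im=cv2.cvtColor(cams.camera("scene"),cv2.COLOR_RGB2BGR)
cv2.imwrite("pics/c6.png",cv2.resize(im[100:220,300:460],(640,480),interpolation=cv2.INTER_CUBIC))
E
```

```text
t: 22.35
position: [0.4909, 0.3632, 0.2084]
tool_rot: [-0.002, 0.999, 0.051, -0.002]
wrist_force: [-0.4, -0.1, -0.5]
grip_width: 0.0574
t: 23.18
position: [0.4939, 0.3595, 0.0816]
tool_rot: [-0.001, 0.999, 0.048, -0.001]
wrist_force: [0.2, 0.6, -1.1]
grip_width: 0.0573
t 23.18 pos [0.4939 0.3595 0.0816] F [ 0.16  0.59 -1.13] w 0.0573
 turn [-0.0029  0.001  -0.0004]  shift after turn [-0.001   0.0004  0.0126]  shift before turn [-0.0009  0.0004  0.0126]
```

View pics/c6.png

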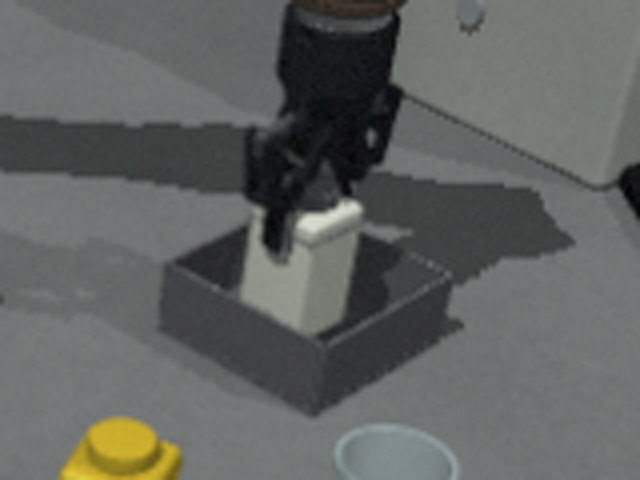

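The crop shows the canister inside the tub at (305,265), clear of the walls. Lower it to contact.

```bash
python3 -m creep '[[[0,0,0],[0,0,0.005],0.04],[[0,0,0],[0,0,0.004],0.04],[[0,0,0],[0,0,0],0.04],[[0,0,0],[0,0,0],0.04]]'
for i in 1 2 ; do python3 -m creep '[[[0,0,0],[0,0,0.0015],0.04],[[0,0,0],[0,0,0],0.04],[[0,0,0],[0,0,0],0.04]]' | grep -E 'pos|force'; done
python3 -m creep '[[[0,0,0],[0,0,0.001],0.04],[[0,0,0],[0,0,0],0.04],[[0,0,0],[0,0,0],0.04]]'
```

```text
t: 23.57
position: [0.4934, 0.3597, 0.0723]
tool_rot: [-0.001, 0.999, 0.048, -0.001]
wrist_force: [-0.4, -0.9, -2.0]
grip_width: 0.0573
position: [0.4935, 0.3598, 0.0708]
wrist_force: [0.1, -0.4, -1.0]
position: [0.4936, 0.36, 0.0695]
wrist_force: [0.0, 0.1, -1.0]
t: 24.32
position: [0.4937, 0.3601, 0.0694]
tool_rot: [-0.001, 0.999, 0.048, -0.0]
wrist_force: [-1.7, -1.9, 7.1]
grip_width: 0.0572
```

Contact at the predicted height. Release, lift clear, and look.

```bash
python3 -m creep '[[[0,0,0],[0,0,-0.0005],0.085],[[0,0,0],[0,0,0],0.085],[[0,0,0],[0,0,0],0.085],[[0,0,0],[0,0,0],0.085],[[0,0,0],[0,0,0],0.085],[[0,0,0],[0,0,-0.01],0.085],[[0,0,0],[0,0,-0.025],0.085],[[0,0,0],[0,0,-0.03],0.085],[[0,0,0],[0,0,-0.03],0.085],[[0,0,0],[0,0,-0.03],0.085],[[0,0,0],[0,0,-0.025],0.085],[[0,0,0],[0,0,0],0.085]]'
python3 -m creep '[[[0,0,0],[-0.02,0,-0.02],0.085],[[0,0,0],[-0.02,0,-0.02],0.085],[[0,0,0],[-0.02,0,0],0.085],[[0,0,0],[-0.01,0,0],0.085],[[0,0,0],[0,0,0],0.085],[[0,0,0],[0,0,0],0.085],[[0,0,0],[0,0,0],0.085]]'
python3 - <<'E'
from h import *
for n in("scene","top"):
    im=cv2.cvtColor(cams.camera(n),cv2.COLOR_RGB2BGR);cv2.imwrite(f"pics/{n}9.png",im)
a=cv2.imread("pics/scene9.png");b=cv2.imread("pics/top9.png")
cv2.imwrite("pics/fin.png",np.vstack([cv2.resize(a[90:370,80:460],(400,295)),cv2.resize(b[60:310,50:500],(400,222))]).repeat(1,0))
E
```

```text
t: 25.32
position: [0.496, 0.3622, 0.2257]
tool_rot: [-0.004, 0.999, 0.048, 0.004]
wrist_force: [0.6, 1.1, 0.4]
grip_width: 0.0848
t: 25.9
position: [0.4252, 0.3519, 0.2584]
tool_rot: [-0.001, 0.999, 0.047, -0.001]
wrist_force: [-0.7, 0.8, 0.3]
grip_width: 0.085
```

View pics/fin.png

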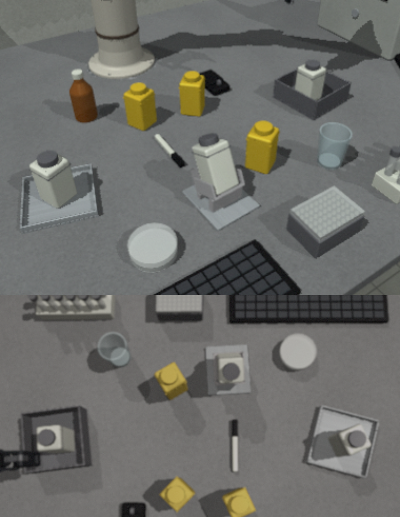

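The picture shows all three canisters standing where they belong and the bystanders unmoved. One numeric check, then hand in.

Run:
```python
from h import *
p=np.array([.685,-.0655,.04]);R=Rt(2.9,25)
b=cv2.imread("pics/top9.png");a=cv2.imread("pics/top0.png");g=cv2.cvtColor(b,cv2.COLOR_BGR2GRAY)
for n,X in(("pocket",p+R@[0,0,-.114]),("tray",[.495,-.355,.118]),("tub",[.494,.36,.118])):
    u,v=proj("top",[X])[0].round().astype(int)
    m=np.zeros_like(g);w=15;m[v-w:v+w,u-w:u+w]=(g<115)[v-w:v+w,u-w:u+w]
    _,l,s,c=cv2.connectedComponentsWithStats(m);i=l[v,u];print(n,(u,v),s[i],c[i].round(1) if i else None, np.array(onz("top",[c[i]],X[2])[0]-X).round(4))
for n,(u,v) in(("petri",(385,124)),("marker",(314,230)),("beaker",(178,120))):
    print(n,cv2.phaseCorrelate(*[cv2.cvtColor(q,cv2.COLOR_BGR2GRAY)[v-32:v+32,u-25:u+25].astype(np.float32) for q in(a,b)]))
print(arm.hand_in())
```

```text
pocket (np.int64(310), np.int64(148)) [295 133  25  30 501] [306.1 149.5] [-0.0037  0.0086  0.    ]
tray (np.int64(454), np.int64(220)) [440 214  17  18 202] [447.1 222.2] [-0.0044  0.0131  0.    ]
tub (np.int64(101), np.int64(219)) [ 86 204  30  30 545] [ 97.5 217.8] [0.0031 0.0075 0.    ]
petri ((0.009837136680513225, -0.0031662649058148418), 1.0261931604146957)
marker ((0.20266222760870178, 0.45523913810710326), 0.5858901184797287)
beaker ((0.03500879570865578, 0.09060898849071819), 1.0352929735183716)
the job is handed in; nothing more can be done
None
```

I handed the job in at about 26 s with all three canisters placed. `hand_in` gives no verdict, so I don't know the score.

| Canister | Lifted reading (about −0.3 N with nothing held) | Judged | Where it is now |
|---|---|---|---|
| C (right) | −3.3 to −4.1 N | part-used | upright in the tray |
| B (middle) | −7.3 to −8.1 N | full | in the cradle pocket |
| A (left) | −1 to −2 N | empty | upright in the tub |

- **Cradle:** I tilted B to 25 degrees and lowered it while still gripping until it pressed on the floor at −22 N. The tool was within about 4 mm of the pocket centre and 0.005 rad of the pocket angle. I then opened the gripper and backed out along the tilt.
- **Tray and tub:** both canisters met the floor at the predicted height before I let go.
- **Final picture:** it shows all three seated or upright, the open gripper clear of everything, and the dishes, beaker and marker unmoved (shifts of half a pixel or less).
- **One check disagreed:** the automatic cap check in the top view put the caps 8 to 14 mm from where I expected. I think the dark mask picked up shadow and background (its outlines did not fit a round 20 px cap). The offsets are within the tolerances, and I relied on the tool readings and the pictures instead.

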